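# Load a bottle and stack the nested crates on their rim lugs

### The job

The two grey bottle crates on the bench are stored one nested in the other. Lift the upper crate out and stand it aside, stand the small white bottle upright in the lower crate, then turn the upper crate end for end and stack it on the lower one: toe under the steel keeper's lip, slid along until the groove of the toe drops over the keeper's upturned edge and the crate sits level on its lugs. Do not drop the crates or the bottle, knock nothing over, and leave the other things on the bench where they are.

Things in the scene. Friction and masses are not known exactly. Their poses are not given: they have to be found in the camera images.
- crate_lower: Lower of two identical loose light grey plastic crates, 0.28 kg, 217 x 68 x 114 mm. Origin: centre of underside, z up. mm, own frame, both crates: lower body z 0 to 50, outside x +-64, y +-27, walls and floor 3 thick; then a level step out to the upper band z 50 to 114, outside x +-107, y +-32.5, inside x +-104, y +-29.5; rim lip z 109 to 114 stands out 1.5.
- crate_upper: Same moulding, about 0.22 kg, nested in the lower crate the same way round at the start, its step on the lower rim, origin 64 mm above the lower one's. Axes as crate_lower. Grip across its 65 mm wide band at mid length, below the rim lip. Stacked (turned 180 degrees): y within 2.5, z 90, x between -8.5 and 8.5 mm in the lower crate's frame, depending on where the keeper is screwed.
- rim (a point): Middle of the open top of crate_lower (z 114 mm). The turned upper crate's base goes 24 mm down inside this rim with 2.5 mm play each side. Lower it 16 to 22 mm short of the middle (toward the side lugs) to miss the keeper's lip, to z 97; slide it at that height until 10 mm short, so the toe lies on the catch edge under the lip; from there feel along for the drop.
- keeper (a point): Nominal middle of the catch edge of the bent sheet steel keeper inside the +x end of crate_lower: x 74.5, z 90 mm in its frame. Edge 3 mm thick, top at z 95. Behind it a base at z 90, a lip from 11 mm on, underside z 108, and a back 19.5 mm on. Screwed down through slots: its true x lies up to 7 mm either way of this point, fixed but not reported: feel for it.
- side_lugs (a point): Midway between the inner edges of the two flat side lugs inside the -x end of crate_lower: x -66, y 0, z 90 mm in its frame. Each lug runs from x -104 to -66, from 15 to 29.5 mm left or right of the middle, top at z 90. The stacked upper crate's heel tabs rest on them. Crate and bottle slide on the bench when pushed by about 3 N.
- toe (a point): Tip of the toe of crate_upper, a tongue flush with its underside in the middle of its own -x end, 19 mm wide, 9 mm thick, from x -64 to -91.5. A groove across its underside, x -77.5 to -71.5, 5 mm deep, drops over the keeper's catch edge with 1.5 mm play either way. Site at x -91.5, y 0, z 0 mm in that crate's frame, axes as the crate's.
- heel (a point): Midway between the tips of the two heel tabs of crate_upper, flush with its underside at its own +x end: each 4 mm thick, 17 to 25.5 mm left or right of the middle, standing out to x 78. Site at x 78, y 0, z 0 mm in that crate's frame, axes as the crate's.
- small_bottle: Small white plastic bottle with a screw cap, 39 mm in diameter, 79 mm high (cap 30 mm in diameter from z 64 up), 75 g, standing alone to the left of the crates. Origin: centre of its underside, z up. The smallest bottle on the bench.
- large_bottle: Bystander: larger white bottle, 51 mm in diameter, 108 mm high, behind the crates. Origin: centre of its underside.
- beaker: Bystander: glass beaker, 51 mm in diameter, 68 mm high, behind the crates. Origin: centre of its underside.
- tape: Bystander: roll of masking tape lying flat, 96 mm in diameter, 25 mm high, at the back left. Origin: centre of its underside.
- kitchen_timer: Bystander: flat white timer, 60 x 62 x 18 mm, on the bench to the left of the crates. Origin: centre of its underside. The bench to the left of it and nearest the robot (x 0.37 to 0.50, y 0.15 to 0.40 m) is clear: room to stand a crate there crosswise.
- petri_dish: Bystander: covered petri dish, 62 mm in diameter, 15 mm high, behind the bottle. Origin: centre of its underside.
Things that resemble listed ones, but are neither listed nor needed, are in the scene too. What is shaped like the small_bottle but green or turquoise is not meant.

How it is judged:
By the outcome, as a careful person would: the job done as asked, in the order asked, and still so for the second after the job is handed in, with the robot touching nothing.
It also fails if it takes over 72 s, if anything falls off the work surface, if the arm or the gripper's body presses on something with over 40 N, if the wrist force passes 120 N, or if a joint passes its speed limit or range.

### The arm

A 7-joint arm with a two-finger parallel gripper is mounted at the origin on a cart in front of the work surface, level with it; the furniture and walls round the work are solid. World frame = base frame: x ahead of the robot, y to its left, z up, the work surface at z = 0. Lengths are in m, angles in rad, forces in N, time in s.
With the tool pointing down it reaches from about 0.35 to 0.9 m from the base axis. Payload 19.9 kg.
Tool frame: the origin (TCP) lies at the very end of the fingers, on their centre line; the grasp point (between the pads) lies 19 mm behind it; z points along the fingers, y is the direction in which the jaws open and shut (so a half turn about z gives the same grasp; the last joint's range is limited). The gripper opens to 85 mm and grips with 20 to 120 N. Pads are 22 mm wide; open, the fingers measure 114 mm over their backs; the gripper's body (76 mm by 85 mm) begins 54 mm behind the grasp point. The pads swing forward as they close: fully open they stand 13 mm farther back than shut.
Start: joints at [-1.325, 0.417, -0.01, 1.614, 0.005, 1.111, -0.053], TCP at [0.177, 0.599, 0.231] pointing down, gripper open.
Joint ranges: [-2.81, 2.81], [-0.39, 2.02], [-1.27, 1.25], [0.06, 2.57], [-1.19, 4.33], [0.19, 2], [-2.82, 2.82]. Speed limits (rad/s): [1.89, 1.89, 2.39, 2.39, 3.01, 3.01, 3.01].

### API

Orientations are given as a unit quaternion [x, y, z, w].
In Python, from plant import r, optics, models gives the robot as it stands. The module is installed in compiled form; this text tells all that it offers.
- The arm moves only by the tool apply_moves, never from a script. Its argument "motion" is a list of rows, each a list of 2 entries, a list of its own where there are three numbers: the shift along the world's x, y, z in m, then the turn, a rotation vector about the world's x, y, z in degrees. In form: [[[tx, ty, tz], [wx, wy, wz]], ...]. A call has 1 to 8 rows; each row shifts and turns the commanded pose from where the row before left it; what a row does not reach is not made up. A row lasts 1/8 s, in which the tool goes at most 62.5 mm and 10.7 degrees, less where a joint would pass 70% of its speed; a pose out of reach is approached as far as the arm can. A call is refused whole if a number of a shift passes 0.0625 or a number of a turn 10.7, either way. A call with a gripper value outside its range is refused whole. "grip" is the finger opening in m, from 0 to 0.0854, set as the call begins (left out, the last holds). The fingers move at their own pace and stop on an object; "newtons" is the grip in N (left out, the last holds). Time passes only in rows, so rows that do not move let the fingers close. It gives the time, the measured TCP pose, the force and the opening at its end, in the units of the state.
- r.get_obs(): the state, without advancing time (a new reading comes with each control period).
- optics.read_camera(name): name is "scene" or "top" or "wrist"; returns a dict with "img" (420x560x3 uint8, blue, green, red), "fx", "fy", "cx", "cy" (pixels), "k1" (the pictures are not rectified: a ray, as slopes to the right and down, at radius r is drawn at 1 + k1 r^2 times it, then the intrinsics apply), "rvec" (rotation vector, rad) and "tvec" (3), from world to camera coordinates, as OpenCV has them; the wrist camera has in their place "tool_from_camera" (4x4, takes a point from camera to tool coordinates, whose origin is the TCP and whose axes are the flange's). Camera axes: x right, y down, z forward; pixel columns grow to the right and rows downward; lengths in m; the calibration is good to about 2 mm. A picture is of the moment at which its call begins: read the wrist's pose just before it. There is no depth.
- r.sign_off(): hands the job in, once; it reports no verdict.
Trained networks look in a picture, given as the dict that the camera call returned (one of the last four; its "shot" number tells which), for a name from the list of things; names that differ only in an ending like _2 or _b are one class to them, and where a whole thing is asked for, a point or a joint stands for the part that bears it (a point fixed in the world has none). Each returns a list of dicts, best first, with "confidence" (0 to 1); they miss things now and then, are a little off and sometimes report something else, mostly with a low value. They report only what shows in the picture. A call takes as long as a camera call. They do not tell look-alikes from the thing itself.
- models.outline_of(picture, query): "region" (420x560 bool, what is visible of it) and "rect" ([left, top, right, bottom] in pixels, round what is visible of it).
The state is a dict: "time": time; "joint_pos": joint angles; "joint_velocities": joint speeds; "joint_torque": joint torques, N m; "tool_pos": TCP position; "orientation": TCP orientation; "wrist_force": force on the tool from outside, world axes, zero at the start; "torque": the same for the moment, N m; "grip_width": opening from 0.0 (shut) to 1.0 (fully open).
Only numpy, scipy, OpenCV 4.12 (cv2) and the standard library are available. Lean on these libraries where they do the work, as an engineer would, in place of code of your own. Each camera call takes 0.05 s, during which the arm holds its last target. There are 200 camera calls.

## Working session

There is one attempt and no reset: what is moved stays moved. The work goes in short steps, Python scripts to look and compute and a tool call to move; the robot and the scene stay as the last step left them, time stands still between calls to the robot, and variables do not carry over. Pictures are saved under pics/ and viewed, on a budget of 10 in all, crops included, one or two more only if the job needs it, and the job is handed in when it is done.

Besides the shell and the picture viewer there is one more tool, called after "Emit:" by a JSON object that holds its "name" and its "arguments", one argument or row to a line. apply_moves: Moves the arm, as the interface text tells. Its arguments: {"type":"object","properties":{"motion":{"type":"array"},"grip":{"type":"number"},"newtons":{"type":"number"}},"required":["motion"]}

```bash
mkdir -p pics; cat > h.py <<'E'
import numpy as np, cv2, sys
from scipy.spatial.transform import Rotation as R
from plant import r, optics, models
def cam(n):
    o=r.get_obs() if n=='wrist' else None
    p=optics.read_camera(n); 
    if n=='wrist':
        T=np.eye(4);T[:3,:3]=R.from_quat(o['orientation']).as_matrix();T[:3,3]=o['tool_pos']
        p['W']=T@np.array(p['tool_from_camera'])
    else:
        M=np.eye(4);M[:3,:3]=cv2.Rodrigues(np.array(p['rvec'],float))[0];M[:3,3]=np.ravel(p['tvec']);p['W']=np.linalg.inv(M)
    return p
def K(p): return np.array([[p['fx'],0,p['cx']],[0,p['fy'],p['cy']],[0,0,1.]])
def proj(p,X):
    X=np.atleast_2d(X);M=np.linalg.inv(p['W']);c=X@M[:3,:3].T+M[:3,3]
    s=c[:,:2]/c[:,2:];s=s*(1+p['k1']*(s**2).sum(1,keepdims=True))
    return s*[p['fx'],p['fy']]+[p['cx'],p['cy']]
def ray(p,uv):
    s=cv2.undistortPoints(np.array(uv,float).reshape(-1,1,2),K(p),np.array([p['k1'],0,0,0.]))[:,0]
    d=np.c_[s,np.ones(len(s))]@p['W'][:3,:3].T
    return p['W'][:3,3],d
def onz(p,uv,z):
    o,d=ray(p,uv); return o+d*((z-o[2])/d[:,2])[:,None]
def save(p,f,box=None,k=1):
    im=p['img']
    if box: im=im[box[1]:box[3],box[0]:box[2]]
    cv2.imwrite('pics/'+f,cv2.resize(im,None,fx=k,fy=k,interpolation=cv2.INTER_CUBIC))
E
python3 - <<'E'
from h import *
o=r.get_obs();print({k:np.round(v,3) for k,v in o.items()})
ps={n:cam(n) for n in('scene','top')}
im=[]
for n,p in ps.items():
    print(n,p['fx'],p['cx'],p['cy'],p['k1'],p['W'].round(3).tolist())
    for q in['crate_upper','crate_lower','small_bottle','large_bottle','beaker','tape','kitchen_timer','petri_dish']:
        for d in models.outline_of(p,q)[:3]:
            print(n,q,round(d['confidence'],2),np.round(d['rect']).tolist(),onz(p,[[(d['rect'][0]+d['rect'][2])/2,(d['rect'][1]+d['rect'][3])/2]],0.05).round(3).tolist())
    im.append(p['img'])
cv2.imwrite('pics/a.png',cv2.resize(np.vstack(im),None,fx=.71,fy=.71,interpolation=cv2.INTER_AREA))
E
```

```text
{'time': np.float64(0.0), 'joint_pos': array([-1.326,  0.418, -0.01 ,  1.614,  0.005,  1.111, -0.053]), 'joint_velocities': array([-0.   , -0.001, -0.   ,  0.   ,  0.001, -0.001, -0.   ]), 'joint_torque': array([ 0.0000e+00, -8.6447e+01,  6.7900e-01, -4.3490e+01,  1.9000e-02,
        7.0000e-03, -0.0000e+00]), 'tool_pos': array([0.177, 0.599, 0.231]), 'orientation': array([ 0.143,  0.99 , -0.001, -0.   ]), 'wrist_force': array([ 0.238,  0.108, -0.839]), 'torque': array([ 0.011,  0.039, -0.017]), 'grip_width': np.float64(1.001)}
scene 528.6063407045867 273.1997365394059 203.8301662136275 0.05989861705997633 [[-0.874, -0.371, 0.314, 0.259], [-0.486, 0.676, -0.553, 0.689], [-0.007, -0.636, -0.772, 0.879], [0.0, 0.0, 0.0, 1.0]]
scene crate_upper 0.77 [281.0, 102.0, 396.0, 177.0] [[0.558, -0.14, 0.05]]
scene crate_lower 0.9 [284.0, 144.0, 387.0, 208.0] [[0.518, -0.036, 0.05]]
scene small_bottle 0.92 [216.0, 275.0, 240.0, 315.0] [[0.564, 0.317, 0.05]]
scene small_bottle 0.84 [243.0, 244.0, 260.0, 278.0] [[0.564, 0.235, 0.05]]
scene small_bottle 0.75 [222.0, 206.0, 241.0, 242.0] [[0.642, 0.
[... 1103 characters left out ...]
le 0.76 [244.0, 192.0, 265.0, 208.0] [[0.647, 0.17, 0.05]]
top small_bottle 0.71 [189.0, 233.0, 212.0, 256.0] [[0.566, 0.303, 0.05]]
top small_bottle 0.66 [298.0, 237.0, 317.0, 258.0] [[0.524, 0.07, 0.05]]
top large_bottle 0.64 [301.0, 136.0, 321.0, 163.0] [[0.747, 0.024, 0.05]]
top beaker 0.84 [264.0, 148.0, 284.0, 178.0] [[0.728, 0.113, 0.05]]
top tape 0.69 [336.0, 197.0, 357.0, 286.0] [[0.524, -0.018, 0.05]]
top tape 0.64 [168.0, 163.0, 211.0, 205.0] [[0.708, 0.312, 0.05]]
top kitchen_timer 0.66 [256.0, 244.0, 285.0, 276.0] [[0.508, 0.155, 0.05]]
top petri_dish 0.59 [217.0, 156.0, 242.0, 179.0] [[0.732, 0.216, 0.05]]
top petri_dish 0.26 [335.0, 193.0, 358.0, 287.0] [[0.526, -0.019, 0.05]]
```

View pics/a.png

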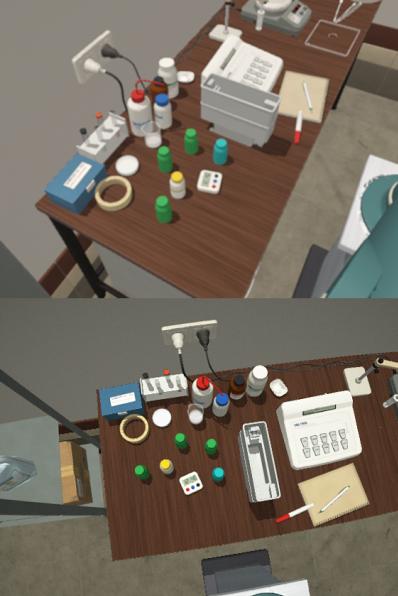

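```bash
python3 - <<'E'
from h import *
a=cam('scene');b=cam('top')
A=cv2.resize(a['img'][95:215,270:405],None,fx=4,fy=4,interpolation=cv2.INTER_CUBIC)
B=cv2.resize(b['img'][170:295,325:405],None,fx=3.84,fy=3.84,interpolation=cv2.INTER_CUBIC)
A=A[:480];B=B[:480]
C=cv2.resize(a['img'][190:320,200:330],None,fx=1.9,fy=1.9); 
print(A.shape,B.shape)
im=np.hstack([A,B[:, :260]]);im[:0]=0
cv2.imwrite('pics/b.png',im)
print(onz(a,[[251.5,261]],0.04),onz(b,[[234,237]],0.079))
E
```

```text
(480, 540, 3) (480, 307, 3)
[[0.56817641 0.22972156 0.04      ]] [[0.56633762 0.22432691 0.079     ]]
```

View pics/b.png

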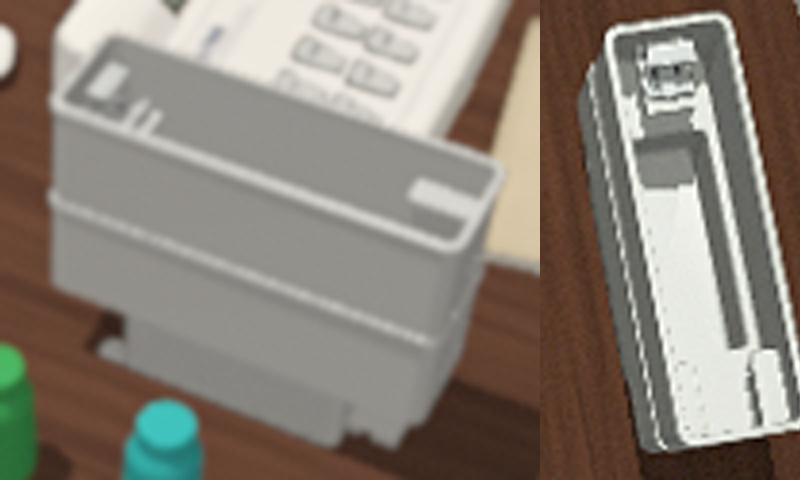

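```bash
python3 - <<'E'
from h import *
from scipy.optimize import least_squares
a=cam('scene');b=cam('top')
S=np.array([[115,37],[50,100],[455,252],[503,168]])/4.+[270,95]
T=(np.array([[608,22],[728,15],[645,450]])-[540,0])/3.84+[325,170]
C=np.array([[108.5,-34],[108.5,34],[-108.5,34],[-108.5,-34]])/1000
def f(v,parts=False):
    c,s=np.cos(v[2]),np.sin(v[2])
    X=np.c_[C@np.array([[c,s],[-s,c]])+v[:2],np.full(4,.178)]
    A=proj(a,X)-S; B=proj(b,X[[1,0,2]])-T
    return np.r_[A.ravel(),B.ravel()]
s=least_squares(f,[.53,-.04,.1]);print(s.x,np.degrees(s.x[2]),s.fun.round(1))
E
```

```text
[ 0.52557072 -0.03693685 -0.05016257] -2.8741035681962996 [-0.6 -3.7 -1.8 -0.3 -1.9  3.1  1.3  2.1 -1.7  1.3  0.8 -0.1  3.7  0.4]
```

Emit:
{"name": "apply_moves", "arguments": {
  "motion": [
    [[0.028,-0.052,0.011],[0,0,1.2]],
    [[0.028,-0.052,0.011],[0,0,1.2]],
    [[0.028,-0.052,0.011],[0,0,1.2]],
    [[0.028,-0.052,0.011],[0,0,1.2]],
    [[0.028,-0.052,0.011],[0,0,1.2]],
    [[0.028,-0.052,0.011],[0,0,1.2]],
    [[0.028,-0.052,0.011],[0,0,1.2]],
    [[0.028,-0.052,0.011],[0,0,1.2]]
  ]
}}

```text
time: 2.1
tool_pos: [0.4014, 0.1816, 0.3199]
orientation: [0.059, 0.998, 0.0, 0.0]
wrist_force: [0.6, 0.9, 0.3]
grip_width: 0.998
```

Emit:
{"name": "apply_moves", "arguments": {
  "motion": [
    [[0.025,-0.044,0.005],[0,0,0.8]],
    [[0.025,-0.044,0.005],[0,0,0.8]],
    [[0.025,-0.044,0.005],[0,0,0.8]],
    [[0.025,-0.044,0.005],[0,0,0.8]],
    [[0.024,-0.043,0.005],[0,0,0.8]],
    [[0,0,0],[0,0,0]]
  ]
}}

```text
time: 2.85
tool_pos: [0.5256, -0.0389, 0.3444]
orientation: [0.027, 1.0, -0.001, 0.0]
wrist_force: [-0.6, 0.4, -0.8]
grip_width: 1.002
```

```bash
python3 - <<'E'
from h import *
p=cam('wrist');np.save('w1.npy',{k:p[k] for k in p if k!='shot'},allow_pickle=True)
save(p,'c.png');print(p['W'].round(4),p['fx'],p['k1']);o=r.get_obs();print(o['tool_pos'],o['orientation'])
v=[.5256,-.0369,-.0502]
C=np.array([[108.5,-34],[108.5,34],[-108.5,34],[-108.5,-34]])/1000
c,s=np.cos(v[2]),np.sin(v[2])
print(proj(p,np.c_[C@np.array([[c,s],[-s,c]])+v[:2],np.full(4,.178)]).round())
E
```

```text
[[ 0.0543  0.9447  0.3234  0.4433]
 [ 0.9985 -0.0507 -0.0193 -0.0342]
 [-0.0018  0.324  -0.9461  0.487 ]
 [ 0.      0.      0.      1.    ]] 367.0747003456761 -0.05856664953647612
[ 0.5250351  -0.03680715  0.34415322] [ 2.60090597e-02  9.99661654e-01 -3.24306329e-04 -4.06459615e-05]
[[241. 293.]
 [311. 292.]
 [319.  50.]
 [232.  50.]]
```

View pics/c.png

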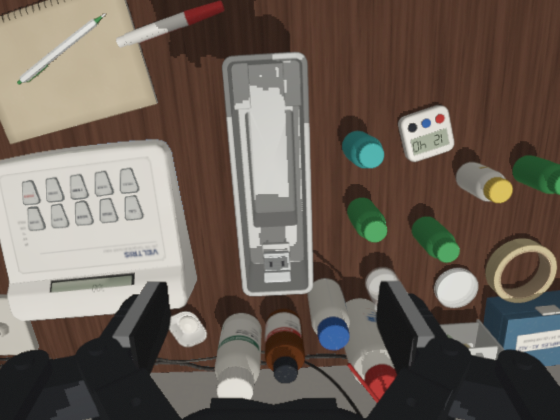

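The wrist picture shows the crate rim corners at about (223,56), (305,52), (313,292), (242,296). The keeper is at the far end (277,262) and the lugs at the near end. The white bottle with the yellow cap is at (485,182), among green ones at (367,220), (436,240), (540,175) and a turquoise one at (362,150). Only the yellow-capped one is white and small.

```bash
cat >> h.py <<'E'
C=np.array([[108.5,-34],[108.5,34],[-108.5,34],[-108.5,-34]])/1000
def rect(v,z=.178):
    c,s=np.cos(v[2]),np.sin(v[2])
    return np.c_[C@np.array([[c,s],[-s,c]])+v[:2],np.full(4,z)]
E
python3 - <<'E'
from h import *
from scipy.optimize import least_squares
p=np.load('w1.npy',allow_pickle=True).item()
S=np.array([[242,296],[313,292.5],[305,52.5],[222.5,57]])
f=lambda v:(proj(p,rect(v))-S).ravel()
s=least_squares(f,[.525,-.037,-.05]);print(s.x,np.degrees(s.x[2]),s.fun.round(1))
# edge refine: threshold-free: save crop overlay
im=p['img'].copy();k=2.4;big=cv2.resize(im[35:305,200:340],None,fx=k,fy=k,interpolation=cv2.INTER_CUBIC)
cv2.polylines(big,[((proj(p,rect(s.x))-[200,35]+.5)*k).astype(int)],True,(0,0,255),1)
small=cv2.resize(im[80:300,320:560],None,fx=1.9,fy=1.9,interpolation=cv2.INTER_CUBIC)
o=np.zeros((big.shape[0],big.shape[1]+small.shape[1],3),np.uint8);o[:,:big.shape[1]]=big;o[:small.shape[0],big.shape[1]:]=small
print(o.shape);cv2.imwrite('pics/d.png',o)
print(onz(p,[[498,190]],.079))
E
```

```text
[ 5.28494151e-01 -4.10100632e-02 -4.68520892e-04] -0.026844269731227513 [ 0.6  0.7 -0.5  0.9  1.9 -0.8 -2.  -0.2]
(648, 792, 3)
[[0.57289426 0.223702   0.079     ]]
```

View pics/d.png

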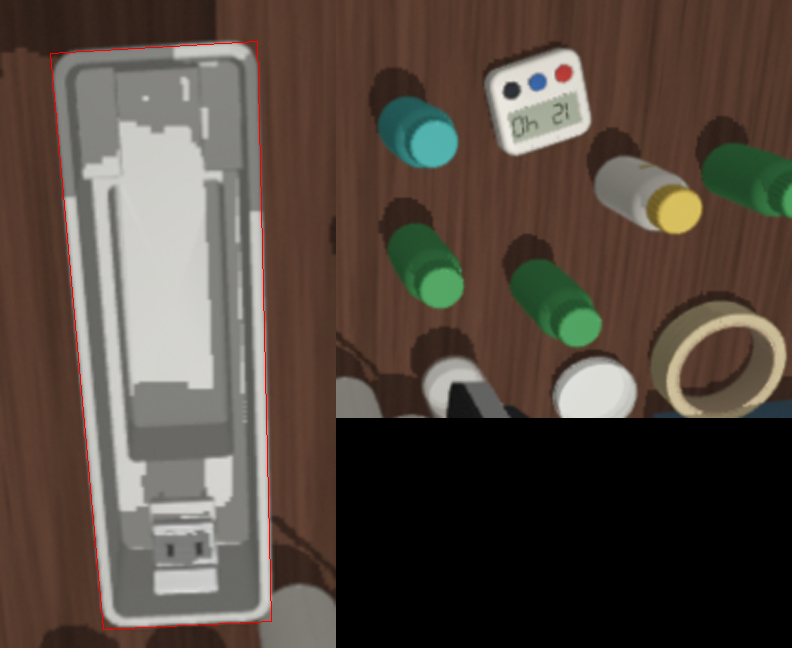

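Emit:
{"name": "apply_moves", "arguments": {
  "motion": [
    [[0.0035,-0.004,-0.04],[0,0,3]],
    [[0,0,-0.045],[0,0,0]],
    [[0,0,-0.045],[0,0,0]],
    [[0,0,-0.045],[0,0,0]],
    [[0,0,-0.03],[0,0,0]],
    [[0,0,-0.009],[0,0,0]],
    [[0,0,0],[0,0,0]]
  ]
}}

```text
time: 3.78
tool_pos: [0.5283, -0.039, 0.1307]
orientation: [-0.002, 1.0, 0.0, -0.0]
wrist_force: [0.4, 0.6, -0.1]
grip_width: 1.002
```

Emit:
{"name": "apply_moves", "arguments": {
  "motion": [
    [[0,0,0],[0,0,0]],
    [[0,0,0],[0,0,0]],
    [[0,0,0],[0,0,0]],
    [[0,0,0],[0,0,0]]
  ],
  "grip": 0.055,
  "newtons": 40
}}

```text
time: 4.28
tool_pos: [0.5292, -0.0395, 0.1318]
orientation: [-0.001, 1.0, 0.0, 0.001]
wrist_force: [-1.3, -0.6, 6.8]
grip_width: 0.78
```

```bash
python3 -c "
from h import *
print(r.get_obs()['joint_pos'])"
```

```text
[-0.39045501  0.40891289  0.50021716  1.95320407 -0.25993879  0.83939158
  1.82335976]
```

Emit:
{"name": "apply_moves", "arguments": {
  "motion": [
    [[0,0,0.01],[0,0,0]],
    [[0,0,0.03],[0,0,0]],
    [[0,0,0.04],[0,0,0]],
    [[0,0,0.03],[0,0,0]],
    [[0,0,0.01],[0,0,0]]
  ]
}}

```text
time: 4.9
tool_pos: [0.5288, -0.0395, 0.2524]
orientation: [-0.001, 1.0, 0.0, 0.001]
wrist_force: [-0.6, 0.4, -3.5]
grip_width: 0.78
```

```bash
python3 - <<'E'
from h import *
o=r.get_obs();print(o['tool_pos'],o['joint_pos'],o['wrist_force'])
p=cam('scene');save(p,'e.png',(180,60,460,300),2.5)
E
```

```text
[ 0.52879693 -0.03954633  0.25242499] [-0.45406705  0.24982493  0.55625691  1.84234923 -0.14890194  1.0875643
  1.7311507 ] [-0.64232029  0.37938096 -3.45284616]
```

View pics/e.png

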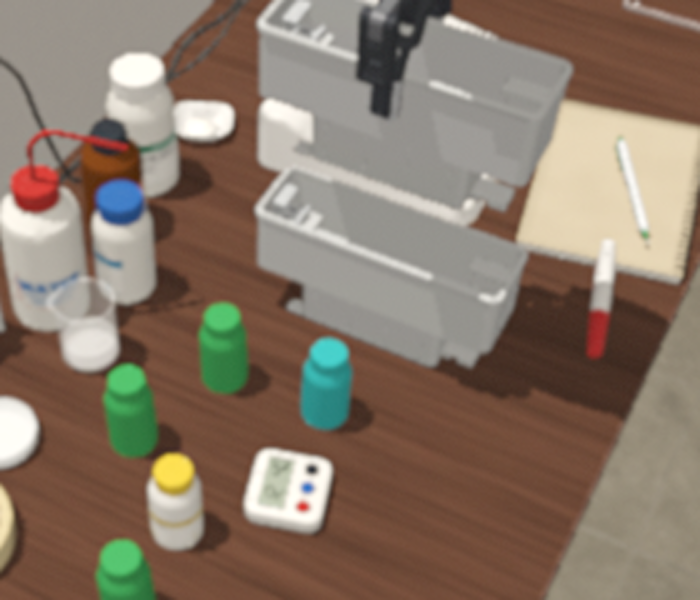

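Emit:
{"name": "apply_moves", "arguments": {
  "motion": [
    [[-0.012,0.036,0],[0,0,-10]],
    [[-0.012,0.036,0],[0,0,-10]],
    [[-0.012,0.036,0],[0,0,-10]],
    [[-0.012,0.036,0],[0,0,-10]],
    [[-0.012,0.036,0],[0,0,-10]],
    [[-0.012,0.036,0],[0,0,-10]],
    [[-0.012,0.036,0],[0,0,-10]],
    [[-0.012,0.036,0],[0,0,-10]]
  ]
}}

```text
time: 5.95
tool_pos: [0.4313, 0.2493, 0.2493]
orientation: [0.644, 0.765, -0.001, -0.0]
wrist_force: [0.4, 0.1, -2.9]
grip_width: 0.781
```

Emit:
{"name": "apply_moves", "arguments": {
  "motion": [
    [[-0.008,0.037,-0.02],[0,0,-10]],
    [[0,0,-0.045],[0,0,0]],
    [[0,0,-0.05],[0,0,0]],
    [[0,0,-0.04],[0,0,0]],
    [[0,0,-0.015],[0,0,0]],
    [[0,0,0],[0,0,0]]
  ]
}}

```text
time: 6.7
tool_pos: [0.4241, 0.2851, 0.0799]
orientation: [0.706, 0.708, -0.001, 0.0]
wrist_force: [-0.3, 0.2, -1.4]
grip_width: 0.783
```

Emit:
{"name": "apply_moves", "arguments": {
  "motion": [
    [[0,0,-0.006],[0,0,0]],
    [[0,0,-0.003],[0,0,0]],
    [[0,0,-0.002],[0,0,0]],
    [[0,0,0],[0,0,0]]
  ]
}}

```text
time: 7.2
tool_pos: [0.4243, 0.2856, 0.0694]
orientation: [0.706, 0.708, 0.0, -0.0]
wrist_force: [0.6, -0.6, -2.1]
grip_width: 0.782
```

Emit:
{"name": "apply_moves", "arguments": {
  "motion": [
    [[0,0,-0.001],[0,0,0]],
    [[0,0,-0.001],[0,0,0]],
    [[0,0,0],[0,0,0]]
  ]
}}

```text
time: 7.58
tool_pos: [0.4245, 0.2856, 0.0678]
orientation: [0.706, 0.708, 0.0, -0.0]
wrist_force: [-2.9, -2.5, 10.6]
grip_width: 0.778
```

Emit:
{"name": "apply_moves", "arguments": {
  "motion": [
    [[0,0,0],[0,0,0]],
    [[0,0,0],[0,0,0]],
    [[0,0,0],[0,0,0]],
    [[0,0,0.05],[0,0,0]],
    [[0,0,0.06],[0,0,0]],
    [[0.048,-0.02,0.015],[0,0,0]],
    [[0.048,-0.02,0.015],[0,0,0]],
    [[0.048,-0.02,0],[0,0,0]]
  ],
  "grip": 0.0854
}}

```text
time: 8.57
tool_pos: [0.5701, 0.2252, 0.2086]
orientation: [0.706, 0.708, 0.001, 0.0]
wrist_force: [-0.7, 0.0, -0.2]
grip_width: 1.002
```

Emit:
{"name": "apply_moves", "arguments": {
  "motion": [
    [[0,0,0],[0,0,0]],
    [[0,0,0],[0,0,0]]
  ]
}}

```text
time: 8.82
tool_pos: [0.5679, 0.2255, 0.2068]
orientation: [0.706, 0.708, -0.0, -0.0]
wrist_force: [-0.4, 0.3, 0.2]
grip_width: 1.002
```

```bash
cat > bot.py <<'E'
from h import *
p=cam('wrist');t=cam('scene');q=cam('top')
def fit(v):return 0
for n,c in(('w',p),('s',t),('t',q)):
    for d in models.outline_of(c,'small_bottle')[:5]:
        m=d['region'];col=c['img'][m].mean(0).round();R_=d['rect']
        print(n,round(d['confidence'],2),np.round(R_),col,onz(c,[[(R_[0]+R_[2])/2,(R_[1]+R_[3])/2]],.04).round(3))
o=r.get_obs();print(o['tool_pos'],o['joint_pos'])
import pickle;pickle.dump([{k:x[k] for k in x} for x in(p,t,q)],open('bot.pkl','wb'))
save(p,'f.png')
E
python3 bot.py
```

```text
w 0.92 [210. 296. 252. 368.] [139. 143.  63.] [[0.527 0.072 0.04 ]]
w 0.87 [335. 212. 387. 276.] [ 78. 131.  65.] [[0.65  0.169 0.04 ]]
w 0.8 [300. 292. 342. 364.] [ 74. 126.  63.] [[0.618 0.076 0.04 ]]
w 0.77 [257. 150. 302. 212.] [130. 186. 201.] [[0.575 0.229 0.04 ]]
w 0.65 [246.  58. 296. 114.] [100. 163.  84.] [[0.567 0.308 0.04 ]]
s 0.98 [217. 276. 242. 315.] [ 70. 131.  57.] [[0.566 0.312 0.04 ]]
s 0.95 [242. 244. 263. 278.] [125. 173. 187.] [[0.567 0.229 0.04 ]]
s 0.93 [300. 192. 321. 234.] [138. 143.  47.] [[0.522 0.073 0.04 ]]
s 0.8 [260. 181. 277. 216.] [ 66. 122.  54.] [[0.616 0.08  0.04 ]]
s 0.75 [221. 206. 244. 246.] [ 68. 128.  56.] [[0.644 0.177 0.04 ]]
t 0.78 [298. 236. 314. 258.] [150. 158.  34.] [[0.527 0.071 0.04 ]]
t 0.51 [287. 200. 306. 221.] [ 58. 125.  42.] [[0.612 0.079 0.04 ]]
[0.56783311 0.22605397 0.20743073] [-0.8483167   0.46380458  0.56143561  1.68945949 -0.27572095  1.06798571
 -0.19650468]
```

View pics/f.png

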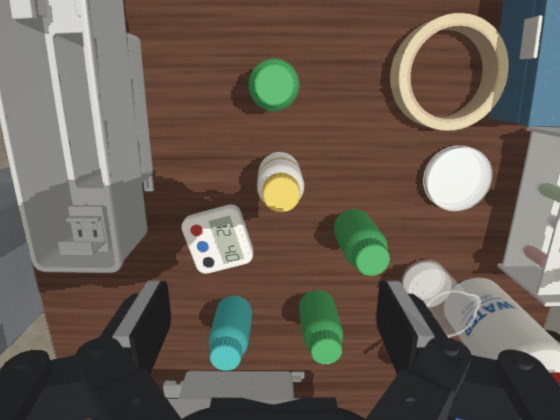

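The wrist picture shows the white bottle with the yellow cap at (281,181), cap centre (282,192). Greens are at (273,84), (362,243), (321,327) and turquoise at (231,332), so this is the one meant. The crate stands upright at the left.

```bash
python3 - <<'E'
from h import *
import pickle;p,t,q=pickle.load(open('bot.pkl','rb'))
print(onz(p,[[282,191.5]],.079),onz(p,[[279.5,172]],.03), proj(p,[[.5678,.226,.079]]))
# crates
print(onz(q,[[234,237]],.079))
E
```

```text
[[0.57569741 0.23073742 0.079     ]] [[0.57454065 0.23463267 0.03      ]] [[271.68314418 197.38810947]]
[[0.56633762 0.22432691 0.079     ]]
```

Emit:
{"name": "apply_moves", "arguments": {
  "motion": [
    [[0.005,0.004,-0.04],[0,0,0]],
    [[0,0,-0.055],[0,0,0]],
    [[0,0,-0.045],[0,0,0]],
    [[0,0,-0.021],[0,0,0]],
    [[0,0,0],[0,0,0]]
  ]
}}

```text
time: 9.75
tool_pos: [0.573, 0.2294, 0.0459]
orientation: [0.706, 0.708, -0.001, -0.0]
wrist_force: [0.5, 0.3, -0.5]
grip_width: 1.002
```

Emit:
{"name": "apply_moves", "arguments": {
  "motion": [
    [[0,0,0],[0,0,0]],
    [[0,0,0],[0,0,0]],
    [[0,0,0],[0,0,0]],
    [[0,0,0],[0,0,0]],
    [[0,0,0],[0,0,0]]
  ],
  "grip": 0.02,
  "newtons": 25
}}

```text
time: 10.38
tool_pos: [0.5739, 0.23, 0.0476]
orientation: [0.706, 0.708, 0.001, 0.0]
wrist_force: [-2.6, -0.3, 10.5]
grip_width: 0.439
```

Emit:
{"name": "apply_moves", "arguments": {
  "motion": [
    [[0,0,0.03],[0,0,0]],
    [[0,0,0.055],[0,0,0]],
    [[-0.008,-0.02,0.055],[0,0,0]],
    [[-0.009,-0.04,0.045],[0,0,0]],
    [[-0.009,-0.045,0.03],[0,0,0]],
    [[-0.009,-0.045,0.017],[0,0,0]],
    [[-0.009,-0.02,0],[0,0,0]],
    [[0,0,0],[0,0,0]]
  ]
}}

```text
time: 11.38
tool_pos: [0.5287, 0.0585, 0.2784]
orientation: [0.707, 0.708, 0.0, -0.0]
wrist_force: [0.5, 0.2, -0.9]
grip_width: 0.432
```

```bash
python3 - <<'E'
from h import *
p=cam('wrist');t=cam('scene')
import pickle;pickle.dump([p,t],open('lc.pkl','wb'))
o=r.get_obs();print(o['tool_pos'],o['orientation'],o['wrist_force'])
k=1.4
for pp in(p,t):
    print(proj(pp,rect([.5285,-.0395,0],.114)).round())
    cv2.polylines(pp['img'],[(proj(pp,rect([.5285,-.0395,0],.114))).round().astype(int)],True,(0,0,255),1)
A=p['img'];B=cv2.resize(t['img'][110:230,270:410],(560,480),interpolation=cv2.INTER_CUBIC)
a=cv2.resize(A[100:420],(560,320));o=np.vstack([a,B]);print(o.shape);cv2.imwrite('pics/g.png',cv2.resize(o,(420,600),interpolation=cv2.INTER_AREA))
E
```

```text
[0.52920514 0.06053785 0.27794285] [ 7.05677367e-01  7.08533260e-01 -7.64053115e-05 -2.60103893e-04] [-0.17769522  1.06878479 -0.33384688]
[[381. 315.]
 [389. 253.]
 [155. 253.]
 [162. 315.]]
[[295. 124.]
 [279. 144.]
 [378. 181.]
 [391. 159.]]
(800, 560, 3)
```

View pics/g.png

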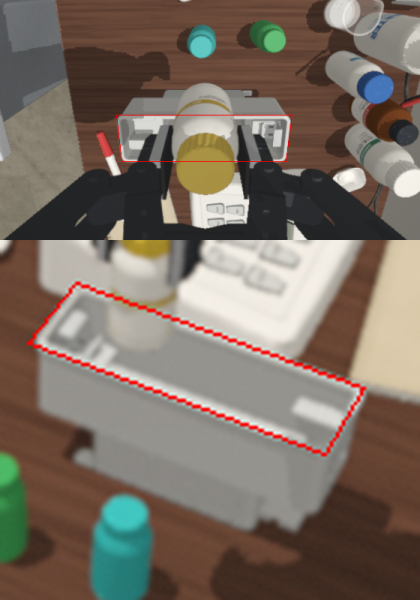

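Emit:
{"name": "apply_moves", "arguments": {
  "motion": [
    [[0,-0.045,0],[0,0,0]],
    [[0,-0.045,0],[0,0,0]],
    [[0,-0.009,-0.03],[0,0,0]],
    [[0,0,-0.05],[0,0,0]],
    [[0,0,-0.05],[0,0,0]],
    [[0,0,-0.05],[0,0,0]],
    [[0,0,-0.03],[0,0,0]],
    [[0,0,0],[0,0,0]]
  ]
}}

```text
time: 12.48
tool_pos: [0.5282, -0.0387, 0.0662]
orientation: [0.706, 0.709, -0.002, -0.001]
wrist_force: [-0.3, 0.1, 0.3]
grip_width: 0.434
```

Emit:
{"name": "apply_moves", "arguments": {
  "motion": [
    [[0,0,-0.008],[0,0,0]],
    [[0,0,-0.004],[0,0,0]],
    [[0,0,-0.002],[0,0,0]],
    [[0,0,0],[0,0,0]]
  ]
}}

```text
time: 12.98
tool_pos: [0.5294, -0.0395, 0.0546]
orientation: [0.706, 0.708, 0.0, 0.0]
wrist_force: [1.0, 0.2, -1.0]
grip_width: 0.435
```

Emit:
{"name": "apply_moves", "arguments": {
  "motion": [
    [[0,0,-0.002],[0,0,0]],
    [[0,0,-0.001],[0,0,0]],
    [[0,0,0],[0,0,0]]
  ]
}}

```text
time: 13.35
tool_pos: [0.5292, -0.0396, 0.0512]
orientation: [0.706, 0.708, -0.0, -0.0]
wrist_force: [-0.8, 0.1, -1.6]
grip_width: 0.435
```

Emit:
{"name": "apply_moves", "arguments": {
  "motion": [
    [[0,0,-0.001],[0,0,0]],
    [[0,0,0],[0,0,0]]
  ]
}}

```text
time: 13.6
tool_pos: [0.5294, -0.0396, 0.0506]
orientation: [0.706, 0.708, 0.0, -0.0]
wrist_force: [-2.0, 0.4, 7.2]
grip_width: 0.431
```

Emit:
{"name": "apply_moves", "arguments": {
  "motion": [
    [[0,0,0],[0,0,0]],
    [[0,0,0],[0,0,0]],
    [[0,0,0],[0,0,0]],
    [[0,0,0.03],[0,0,0]],
    [[0,0,0.06],[0,0,0]],
    [[0,0.03,0.05],[0,0,0]],
    [[0,0.055,0.03],[0,0,0]],
    [[0,0.055,0.03],[0,0,0]]
  ],
  "grip": 0.053
}}

```text
time: 14.6
tool_pos: [0.5291, 0.1017, 0.2515]
orientation: [0.706, 0.708, 0.0, 0.0]
wrist_force: [-0.8, 0.3, 0.5]
grip_width: 0.623
```

Emit:
{"name": "apply_moves", "arguments": {
  "motion": [
    [[-0.01,0.01,0.04],[0,0,0]],
    [[0,0,0.0],[0,0,0]]
  ],
  "grip": 0.0854
}}

```text
time: 14.85
tool_pos: [0.5199, 0.1115, 0.2925]
orientation: [0.705, 0.709, 0.002, 0.0]
wrist_force: [0.9, -1.1, -0.5]
grip_width: 0.997
```

```bash
python3 - <<'E'
from h import *
p=cam('wrist');t=cam('scene');q=cam('top')
import pickle;pickle.dump([p,t,q],open('lc.pkl','wb'))
o=r.get_obs();print(o['tool_pos'],o['orientation'])
print(proj(p,rect([.5285,-.0395,0],.114)).round())
P=proj(p,rect([.5285,-.0395,0],.114));b=[int(P[:,0].min()-25),int(P[:,1].min()-25),int(P[:,0].max()+25),int(P[:,1].max()+45)];print(b)
A=cv2.resize(p['img'][b[1]:b[3],b[0]:b[2]],None,fx=2.5,fy=2.5,interpolation=cv2.INTER_CUBIC);print(A.shape)
B=p['img'];B=cv2.resize(t['img'][110:230,270:410],None,fx=2.5,fy=2.5,interpolation=cv2.INTER_CUBIC)
h=np.zeros((A.shape[0]+B.shape[0],max(A.shape[1],B.shape[1]),3),np.uint8);h[:A.shape[0],:A.shape[1]]=A;h[A.shape[0]:,:B.shape[1]]=B;print(h.shape)
cv2.imwrite('pics/i.png',h)
E
```

```text
[0.51909826 0.10977982 0.28951329] [ 7.06244277e-01  7.07968142e-01 -3.18694477e-04 -1.71581647e-04]
[[379. 349.]
 [386. 295.]
 [172. 294.]
 [178. 349.]]
[146, 269, 411, 393]
(310, 662, 3)
(610, 662, 3)
```

View pics/i.png

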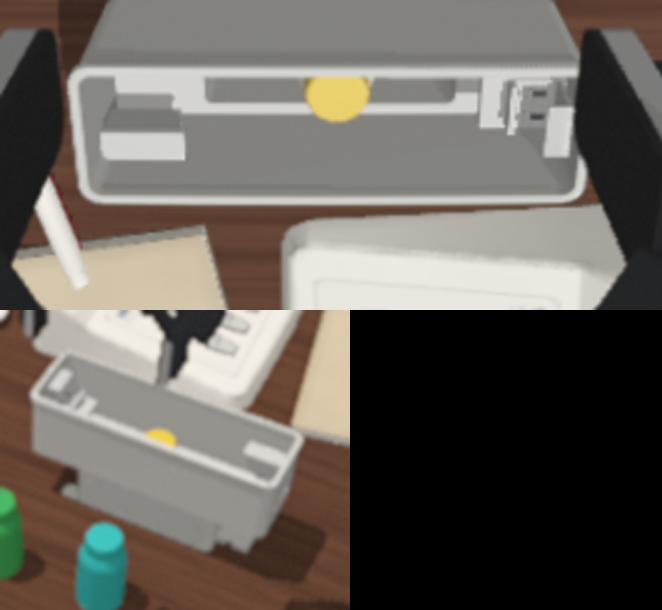

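Emit:
{"name": "apply_moves", "arguments": {
  "motion": [
    [[-0.024,0.044,0.003],[0,0,0]],
    [[-0.024,0.044,0.003],[0,0,0]],
    [[-0.024,0.044,0.003],[0,0,0]],
    [[-0.023,0.043,0.003],[0,0,0]],
    [[0,0,0],[0,0,0]],
    [[0,0,0],[0,0,0]]
  ]
}}

```text
time: 15.75
tool_pos: [0.4246, 0.2843, 0.3014]
orientation: [0.706, 0.708, -0.001, 0.0]
wrist_force: [-0.2, -0.0, 0.8]
grip_width: 1.001
```

```bash
python3 - <<'E'
from h import *
p=cam('wrist')
import pickle;pickle.dump(p,open('uc.pkl','wb'))
o=r.get_obs();print(o['tool_pos'],o['orientation'],o['joint_pos'])
P=proj(p,rect([.4245,.2856,-np.pi/2],.114));print(P.round(1))
b=[int(max(0,P[:,0].min()-15)),int(max(P[:,1].min()-15,0)),int(P[:,0].max()+15),int(P[:,1].max()+15)];print(b)
k=590/(b[3]-b[1]);A=cv2.resize(p['img'][b[1]:b[3],b[0]:b[2]],None,fx=k,fy=k,interpolation=cv2.INTER_CUBIC)
cv2.polylines(A,[((P-b[:2]+.5)*k).astype(int)],True,(0,0,255),1);print(k,A.shape)
cv2.imwrite('pics/j.png',A)
E
```

```text
[0.42482929 0.28396151 0.30154039] [ 7.06720891e-01  7.07492228e-01 -5.48795825e-04  1.69627070e-04] [-1.1590502   0.16236857  0.57503902  1.82046651 -0.09436728  1.18708209
 -0.5534393 ]
[[238.6 280.9]
 [305.2 281.1]
 [312.8  51.6]
 [231.5  51.4]]
[216, 36, 327, 296]
2.269230769230769 (590, 252, 3)
```

View pics/j.png

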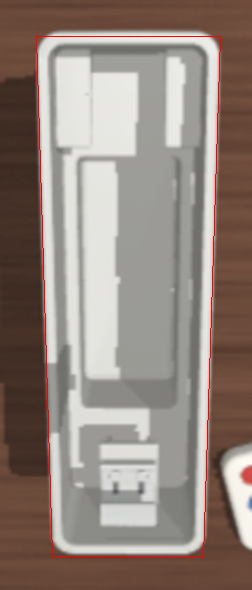

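Emit:
{"name": "apply_moves", "arguments": {
  "motion": [
    [[0,0.003,-0.055],[0,0,0]],
    [[0,0,-0.055],[0,0,0]],
    [[0,0,-0.055],[0,0,0]],
    [[0,0,-0.045],[0,0,0]],
    [[0,0,-0.023],[0,0,0]],
    [[0,0,0],[0,0,0]]
  ]
}}

```text
time: 16.55
tool_pos: [0.4243, 0.2863, 0.0678]
orientation: [0.707, 0.707, -0.002, 0.0]
wrist_force: [-0.7, -0.6, 0.7]
grip_width: 1.002
```

Emit:
{"name": "apply_moves", "arguments": {
  "motion": [
    [[0,0,0],[0,0,0]],
    [[0,0,0],[0,0,0]],
    [[0,0,0],[0,0,0]],
    [[0,0,0],[0,0,0]]
  ],
  "grip": 0.055,
  "newtons": 45
}}

```text
time: 17.05
tool_pos: [0.425, 0.2881, 0.0703]
orientation: [0.706, 0.708, 0.001, 0.0]
wrist_force: [-1.7, -5.2, 9.3]
grip_width: 0.784
```

Emit:
{"name": "apply_moves", "arguments": {
  "motion": [
    [[0,0,0.02],[0,0,0]],
    [[0,0,0.05],[0,0,0]],
    [[0,0,0.06],[0,0,0]],
    [[0.009,-0.036,0.05],[0,0,-10]],
    [[0.009,-0.036,0],[0,0,-10]],
    [[0.009,-0.036,0],[0,0,-10]],
    [[0.009,-0.036,0],[0,0,-10]],
    [[0.009,-0.036,0],[0,0,-10]]
  ]
}}

```text
time: 18.05
tool_pos: [0.4693, 0.107, 0.2497]
orientation: [0.94, 0.341, 0.0, -0.001]
wrist_force: [1.2, 0.6, -3.0]
grip_width: 0.784
```

Emit:
{"name": "apply_moves", "arguments": {
  "motion": [
    [[0.009,-0.036,0],[0,0,-10]],
    [[0.009,-0.036,0],[0,0,-10]],
    [[0.009,-0.036,0],[0,0,-10]],
    [[0.012,-0.038,0],[0,0,-10]],
    [[0,0,0],[0,0,0]],
    [[0,0,0],[0,0,0]]
  ]
}}

```text
time: 18.8
tool_pos: [0.5081, -0.0374, 0.2493]
orientation: [1.0, 0.002, -0.0, -0.0]
wrist_force: [0.3, 0.2, -3.1]
grip_width: 0.788
```

```bash
python3 - <<'E'
from h import *
o=r.get_obs();print(o['tool_pos'],R.from_quat(o['orientation']).as_matrix().round(4),o['joint_pos'],o['wrist_force'])
E
```

```text
[ 0.50812153 -0.03741666  0.24926788] [[ 1.0e+00  4.1e-03 -0.0e+00]
 [ 4.1e-03 -1.0e+00  7.0e-04]
 [-0.0e+00 -7.0e-04 -1.0e+00]] [-0.82715303  0.30062102  1.00976668  1.90038475 -0.28670982  1.09505209
 -1.27065924] [ 0.29369471  0.21595611 -3.12588264]
```

Emit:
{"name": "apply_moves", "arguments": {
  "motion": [
    [[0.001,-0.0026,-0.02],[0,0,-0.2]],
    [[0,0,-0.025],[0,0,0]],
    [[0,0,-0.013],[0,0,0]],
    [[0,0,-0.004],[0,0,0]],
    [[0,0,0],[0,0,0]]
  ]
}}

```text
time: 19.42
tool_pos: [0.5094, -0.0404, 0.1872]
orientation: [1.0, -0.0, 0.0, -0.0]
wrist_force: [-0.1, -0.5, -2.5]
grip_width: 0.781
```

```bash
python3 - <<'E'
from h import *
o=r.get_obs();print(o['tool_pos'],o['orientation'],o['wrist_force'])
a=cam('scene');A=a['img'];save(a,'k.png',(270,90,410,215),4.7)
E
```

```text
[ 0.50940172 -0.04037928  0.18724239] [ 9.99999980e-01 -1.96655714e-04  2.67892034e-05 -1.86028604e-05] [-0.10626423 -0.47942203 -2.53324121]
```

View pics/k.png

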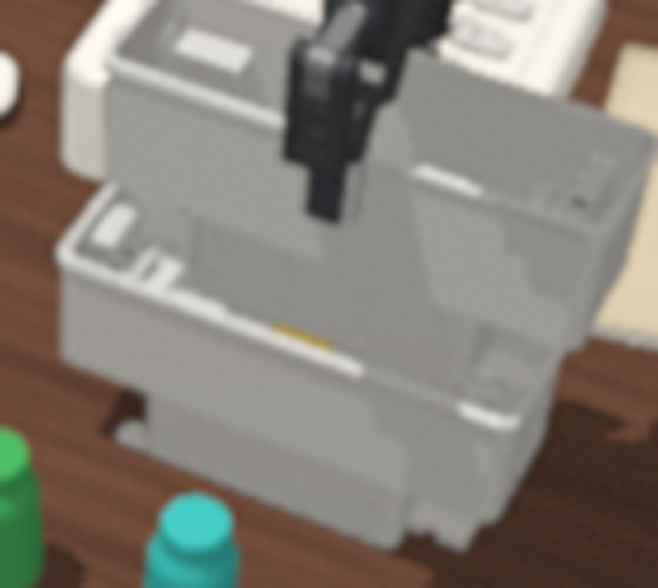

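The picture shows the turned crate level above the lower one, offset to the near end. The bottle's cap is visible at (300,337) below the rim.

Emit:
{"name": "apply_moves", "arguments": {
  "motion": [
    [[0,0,-0.006],[0,0,0]],
    [[0,0,-0.005],[0,0,0]],
    [[0,0,-0.003],[0,0,0]],
    [[0,0,0],[0,0,0]]
  ]
}}

```text
time: 19.98
tool_pos: [0.5092, -0.0404, 0.1729]
orientation: [1.0, -0.0, -0.0, 0.0]
wrist_force: [-0.7, 0.3, -3.4]
grip_width: 0.782
```

Emit:
{"name": "apply_moves", "arguments": {
  "motion": [
    [[0,0,-0.004],[0,0,0]],
    [[0,0,-0.002],[0,0,0]],
    [[0,0,0],[0,0,0]]
  ]
}}

```text
time: 20.35
tool_pos: [0.5092, -0.0404, 0.167]
orientation: [1.0, -0.0, -0.0, 0.0]
wrist_force: [1.2, -0.5, -2.1]
grip_width: 0.788
```

Emit:
{"name": "apply_moves", "arguments": {
  "motion": [
    [[0,0,-0.001],[0,0,0]],
    [[0.003,0,0],[0,0,0]],
    [[0.003,0,0],[0,0,0]],
    [[0.002,0,0],[0,0,0]],
    [[0,0,0],[0,0,0]]
  ]
}}

```text
time: 20.98
tool_pos: [0.5174, -0.0405, 0.1661]
orientation: [1.0, -0.0, -0.0, 0.0]
wrist_force: [-0.3, -0.0, -2.2]
grip_width: 0.784
```

Emit:
{"name": "apply_moves", "arguments": {
  "motion": [
    [[0,0,-0.001],[0,0,0]],
    [[0,0,-0.001],[0,0,0]],
    [[0,0,0],[0,0,0]]
  ]
}}

```text
time: 21.35
tool_pos: [0.5172, -0.0405, 0.1641]
orientation: [1.0, -0.0, -0.0, -0.0]
wrist_force: [-0.9, -0.8, -1.1]
grip_width: 0.786
```

Emit:
{"name": "apply_moves", "arguments": {
  "motion": [
    [[0,0,-0.001],[0,0,0]],
    [[0,0,0],[0,0,0]]
  ]
}}

```text
time: 21.6
tool_pos: [0.5173, -0.0404, 0.1632]
orientation: [1.0, -0.0, -0.0, -0.0]
wrist_force: [-3.1, -0.3, 2.5]
grip_width: 0.785
```

Emit:
{"name": "apply_moves", "arguments": {
  "motion": [
    [[0.001,0,0],[0,0,0]],
    [[0.001,0,0],[0,0,0]],
    [[0,0,0],[0,0,0]]
  ]
}}

```text
time: 21.98
tool_pos: [0.5194, -0.0406, 0.1636]
orientation: [1.0, -0.0, 0.0, -0.0]
wrist_force: [-7.1, -0.3, 13.7]
grip_width: 0.787
```

Emit:
{"name": "apply_moves", "arguments": {
  "motion": [
    [[0,0,0.001],[0,0,0]],
    [[0,0,0],[0,0,0]]
  ]
}}

```text
time: 22.22
tool_pos: [0.5194, -0.0404, 0.1641]
orientation: [1.0, -0.0, 0.0, -0.0]
wrist_force: [-0.4, -0.4, -0.6]
grip_width: 0.786
```

Emit:
{"name": "apply_moves", "arguments": {
  "motion": [
    [[0.001,0,0],[0,0,0]],
    [[0,0,0],[0,0,0]]
  ]
}}

```text
time: 22.48
tool_pos: [0.5203, -0.0405, 0.1641]
orientation: [1.0, -0.0, -0.0, -0.0]
wrist_force: [-1.9, -0.3, 1.3]
grip_width: 0.785
```

Emit:
{"name": "apply_moves", "arguments": {
  "motion": [
    [[0.001,0,0],[0,0,0]],
    [[0,0,0],[0,0,0]]
  ]
}}

```text
time: 22.72
tool_pos: [0.5213, -0.0404, 0.1641]
orientation: [1.0, -0.0, -0.0, -0.0]
wrist_force: [-3.5, -1.4, 0.8]
grip_width: 0.786
```

Emit:
{"name": "apply_moves", "arguments": {
  "motion": [
    [[0.001,0,0],[0,0,0]],
    [[0,0,0],[0,0,0]]
  ]
}}

```text
time: 22.98
tool_pos: [0.5224, -0.0405, 0.1642]
orientation: [1.0, -0.0, 0.0, -0.0]
wrist_force: [-3.7, 0.0, 4.2]
grip_width: 0.785
```

Emit:
{"name": "apply_moves", "arguments": {
  "motion": [
    [[0,0,0.0005],[0,0,0]],
    [[0.001,0,0],[0,0,0]],
    [[0,0,0],[0,0,0]]
  ]
}}

```text
time: 23.35
tool_pos: [0.5234, -0.0403, 0.1646]
orientation: [1.0, -0.0, 0.0, -0.0]
wrist_force: [-0.9, -0.2, -1.7]
grip_width: 0.786
```

Emit:
{"name": "apply_moves", "arguments": {
  "motion": [
    [[0.001,0,0],[0,0,0]],
    [[0,0,0],[0,0,0]]
  ]
}}

```text
time: 23.6
tool_pos: [0.5244, -0.0404, 0.1646]
orientation: [1.0, -0.0, 0.0, -0.0]
wrist_force: [0.0, -0.3, -1.8]
grip_width: 0.785
```

Emit:
{"name": "apply_moves", "arguments": {
  "motion": [
    [[0.001,0,0],[0,0,0]],
    [[0,0,0],[0,0,0]]
  ]
}}

```text
time: 23.85
tool_pos: [0.5254, -0.0404, 0.1646]
orientation: [1.0, -0.0, 0.0, -0.0]
wrist_force: [-0.9, 0.5, -1.9]
grip_width: 0.787
```

Emit:
{"name": "apply_moves", "arguments": {
  "motion": [
    [[0,0,-0.001],[0,0,0]],
    [[0,0,0],[0,0,0]]
  ]
}}

```text
time: 24.1
tool_pos: [0.5253, -0.0404, 0.1636]
orientation: [1.0, -0.0, -0.0, -0.0]
wrist_force: [-2.9, 1.1, 2.4]
grip_width: 0.786
```

Still on the edge; continue with light probing each step.

Emit:
{"name": "apply_moves", "arguments": {
  "motion": [
    [[0,0,0.0005],[0,0,0]],
    [[0.001,0,0],[0,0,0]],
    [[0,0,-0.0005],[0,0,0]],
    [[0,0,0],[0,0,0]]
  ]
}}

```text
time: 24.6
tool_pos: [0.5263, -0.0405, 0.1637]
orientation: [1.0, -0.0, 0.0, -0.0]
wrist_force: [-3.3, 0.4, 4.0]
grip_width: 0.782
```

Emit:
{"name": "apply_moves", "arguments": {
  "motion": [
    [[0,0,0.0005],[0,0,0]],
    [[0.001,0,0],[0,0,0]],
    [[0,0,-0.0005],[0,0,0]],
    [[0,0,0],[0,0,0]]
  ]
}}

```text
time: 25.1
tool_pos: [0.5274, -0.0405, 0.1639]
orientation: [1.0, -0.0, 0.0, -0.0]
wrist_force: [-5.2, 1.9, 9.7]
grip_width: 0.786
```

Emit:
{"name": "apply_moves", "arguments": {
  "motion": [
    [[0,0,0.0005],[0,0,0]],
    [[0.001,0,0],[0,0,0]],
    [[0,0,-0.0005],[0,0,0]],
    [[0,0,0],[0,0,0]]
  ]
}}

```text
time: 25.6
tool_pos: [0.5285, -0.0406, 0.1641]
orientation: [1.0, -0.0, 0.0, -0.0]
wrist_force: [-6.2, -0.0, 14.3]
grip_width: 0.787
```

Emit:
{"name": "apply_moves", "arguments": {
  "motion": [
    [[0,0,0.001],[0,0,0]],
    [[0.001,0,0],[0,0,0]],
    [[0,0,-0.0005],[0,0,0]],
    [[0,0,0],[0,0,0]]
  ]
}}

```text
time: 26.1
tool_pos: [0.5293, -0.0404, 0.164]
orientation: [1.0, -0.0, -0.0, -0.0]
wrist_force: [-2.3, -0.0, -0.1]
grip_width: 0.782
```

```bash
python3 - <<'E'
from h import *
import pickle
t0=pickle.load(open('lc.pkl','rb'))[1]['img'];t1=cam('scene')['img']
g=lambda i:cv2.cvtColor(i,cv2.COLOR_BGR2GRAY).astype(np.float32)
# track lower-crate edges by template match
for n,(x0,y0,x1,y1) in dict(left_low=(282,160,312,195),right_low=(345,185,385,212),bottom=(300,178,362,210)).items():
    T=cv2.resize(g(t0)[y0:y1,x0:x1],None,fx=8,fy=8,interpolation=cv2.INTER_CUBIC)
    S=cv2.resize(g(t1)[y0-5:y1+5,x0-5:x1+5],None,fx=8,fy=8,interpolation=cv2.INTER_CUBIC)
    m=cv2.matchTemplate(S,T,cv2.TM_CCOEFF_NORMED);_,v,_,l=cv2.minMaxLoc(m);print(n,round(v,3),(l[0]-40)/8,(l[1]-40)/8)
p=cam('scene');print(proj(p,[[.528,-.04,.05],[.533,-.04,.05],[.528,-.035,.05]]))
E
```

```text
left_low 1.0 0.0 0.0
right_low 0.99 0.0 0.125
bottom 0.989 0.0 0.0
[[331.94484672 172.83907586]
 [329.81256862 172.01349385]
 [330.94370265 174.35562783]]
```

The lower crate has not moved. Continuing.

Emit:
{"name": "apply_moves", "arguments": {
  "motion": [
    [[0.001,0,0],[0,0,0]],
    [[0,0,0],[0,0,0]]
  ]
}}

```text
time: 26.45
tool_pos: [0.5304, -0.0404, 0.1641]
orientation: [1.0, -0.0, 0.0, 0.0]
wrist_force: [0.8, 0.0, -3.0]
grip_width: 0.783
```

Emit:
{"name": "apply_moves", "arguments": {
  "motion": [
    [[0.001,0,0],[0,0,0]],
    [[0,0,0],[0,0,0]]
  ]
}}

```text
time: 26.7
tool_pos: [0.5314, -0.0404, 0.164]
orientation: [1.0, -0.0, -0.0, 0.0]
wrist_force: [-0.4, 0.3, -2.5]
grip_width: 0.783
```

Emit:
{"name": "apply_moves", "arguments": {
  "motion": [
    [[0.001,0,0],[0,0,0]],
    [[0,0,0],[0,0,0]]
  ]
}}

```text
time: 26.95
tool_pos: [0.5324, -0.0404, 0.1641]
orientation: [1.0, -0.0, 0.0, -0.0]
wrist_force: [-0.2, -0.3, -2.6]
grip_width: 0.786
```

Emit:
{"name": "apply_moves", "arguments": {
  "motion": [
    [[-0.0005,0,-0.001],[0,0,0]],
    [[0,0,0],[0,0,0]]
  ]
}}

```text
time: 27.2
tool_pos: [0.5317, -0.0404, 0.163]
orientation: [1.0, -0.0, -0.0, -0.0]
wrist_force: [1.6, 0.4, -3.1]
grip_width: 0.786
```

Free: the groove is over the edge. Going down to the lugs (5 mm).

Emit:
{"name": "apply_moves", "arguments": {
  "motion": [
    [[0,0,-0.0015],[0,0,0]],
    [[0,0,-0.001],[0,0,0]],
    [[0,0,0],[0,0,0]]
  ]
}}

```text
time: 27.58
tool_pos: [0.5318, -0.0404, 0.1605]
orientation: [1.0, -0.0, -0.0, -0.0]
wrist_force: [-0.6, 1.0, -2.5]
grip_width: 0.787
```

Emit:
{"name": "apply_moves", "arguments": {
  "motion": [
    [[0,0,-0.001],[0,0,0]],
    [[0,0,-0.0007],[0,0,0]],
    [[0,0,0],[0,0,0]]
  ]
}}

```text
time: 27.95
tool_pos: [0.5324, -0.0406, 0.16]
orientation: [1.0, -0.0, 0.001, -0.0]
wrist_force: [-5.3, 1.2, 19.0]
grip_width: 0.782
```

```bash
python3 - <<'E'
from h import *
o=r.get_obs();print(o['tool_pos'],o['wrist_force'],o['torque'],R.from_quat(o['orientation']).as_matrix().round(4).tolist())
E
```

```text
[ 0.53244714 -0.04056713  0.15998985] [-5.25672916  1.24174923 18.98778569] [ 0.26090054  1.05841643 -0.02027402] [[1.0, -0.0008, 0.0015], [-0.0008, -1.0, 0.0007], [0.0015, -0.0007, -1.0]]
```

Emit:
{"name": "apply_moves", "arguments": {
  "motion": [
    [[0,0,0.0008],[0,0,0]],
    [[0,0,0],[0,0,0]]
  ]
}}

```text
time: 28.2
tool_pos: [0.5322, -0.0405, 0.1602]
orientation: [1.0, -0.0, 0.0, -0.0]
wrist_force: [-2.2, 0.5, 8.2]
grip_width: 0.785
```

```bash
python3 - <<'E'
from h import *
o=r.get_obs();print(o['tool_pos'],o['wrist_force'],o['torque'])
a=cam('scene');save(a,'l.png',(270,90,410,215),4.7)
E
```

```text
[ 0.53217862 -0.04045676  0.16015786] [-2.16157232  0.50081678  8.22075337] [0.01831641 0.33469362 0.00553448]
```

View pics/l.png

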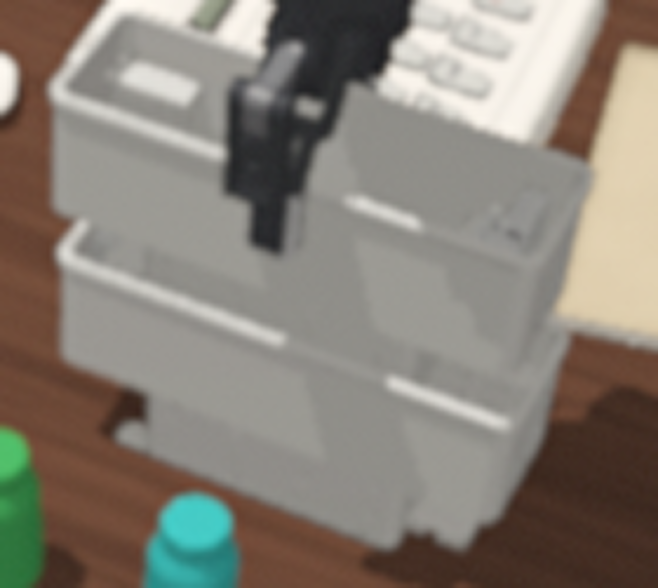

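Emit:
{"name": "apply_moves", "arguments": {
  "motion": [
    [[0,0,0.0003],[0.0,0.5,0]],
    [[0,0,0],[0,0.3,0]],
    [[0,0,0],[0,0,0]]
  ],
  "newtons": 20
}}

```text
time: 28.62
tool_pos: [0.5319, -0.0405, 0.1602]
orientation: [1.0, -0.0, -0.007, -0.0]
wrist_force: [-4.1, 0.7, 7.3]
grip_width: 0.782
```

```bash
python3 - <<'E'
from h import *
o=r.get_obs();print(o['tool_pos'],o['wrist_force'],o['torque'])
E
```

```text
[ 0.53189021 -0.0405043   0.16018683] [-4.05643175  0.72764592  7.34431903] [0.06151326 0.6134052  0.04930484]
```

Emit:
{"name": "apply_moves", "arguments": {
  "motion": [
    [[0,0,0.001],[0,-0.8,0]],
    [[-0.0005,0,0],[0,0,0]],
    [[0,0,-0.001],[0,0,0]],
    [[0,0,0],[0,0,0]]
  ]
}}

```text
time: 29.12
tool_pos: [0.5315, -0.0404, 0.1602]
orientation: [1.0, -0.0, 0.0, -0.0]
wrist_force: [-1.8, 1.2, 5.5]
grip_width: 0.782
```

```bash
python3 - <<'E'
from h import *
o=r.get_obs();print(o['tool_pos'],o['wrist_force'],o['torque'])
E
```

```text
[ 0.53145674 -0.04038214  0.16023117] [-1.7854101   1.19700425  5.52531378] [ 0.18965474  0.47047291 -0.01032642]
```

Emit:
{"name": "apply_moves", "arguments": {
  "motion": [
    [[0,0,-0.0008],[0,0,0]],
    [[0,0,0],[0,0,0]],
    [[0,0,0],[0,0,0]]
  ]
}}

```text
time: 29.5
tool_pos: [0.5318, -0.0404, 0.16]
orientation: [1.0, -0.0, 0.0, -0.0]
wrist_force: [-5.3, 1.6, 16.6]
grip_width: 0.784
```

```bash
python3 - <<'E'
from h import *
o=r.get_obs();print(o['tool_pos'],o['wrist_force'],o['torque'])
E
```

```text
[ 0.53177994 -0.04044835  0.16002347] [-5.30487912  1.5917679  16.63898077] [0.35362972 1.10470046 0.00132726]
```

Emit:
{"name": "apply_moves", "arguments": {
  "motion": [
    [[0,0,0.0012],[0,0,0]],
    [[0,0,0],[0,0,0]],
    [[0,0,0],[0,0,0]]
  ]
}}

```text
time: 29.88
tool_pos: [0.5314, -0.0404, 0.1603]
orientation: [1.0, -0.0, 0.0, 0.0]
wrist_force: [0.6, 0.6, -0.7]
grip_width: 0.787
```

Emit:
{"name": "apply_moves", "arguments": {
  "motion": [
    [[0,0,0],[0,0,0]],
    [[0,0,0],[0,0,0]],
    [[0,0,0],[0,0,0]],
    [[0,0,0],[0,0,0]]
  ],
  "grip": 0.0854
}}

```text
time: 30.38
tool_pos: [0.5313, -0.0404, 0.1604]
orientation: [1.0, -0.0, 0.0, -0.0]
wrist_force: [0.5, -0.1, 0.5]
grip_width: 1.0
```

Emit:
{"name": "apply_moves", "arguments": {
  "motion": [
    [[0,0,0.03],[0,0,0]],
    [[0,0,0.055],[0,0,0]],
    [[0,0,0.055],[0,0,0]],
    [[0.0,0,0.03],[0,0,0]],
    [[0,0,0],[0,0,0]]
  ]
}}

```text
time: 31.0
tool_pos: [0.532, -0.0405, 0.3322]
orientation: [1.0, -0.0, 0.002, -0.001]
wrist_force: [0.1, 0.1, -0.2]
grip_width: 1.001
```

```bash
python3 - <<'E'
from h import *
o=r.get_obs();print(o['tool_pos'],o['wrist_force'])
import pickle
a=cam('scene');w=cam('wrist');b=cam('top');pickle.dump([a,w,b],open('fin.pkl','wb'))
A=cv2.resize(a['img'][100:210,275:400],None,fx=4.6,fy=4.6,interpolation=cv2.INTER_CUBIC)
def dr(c,off,v,z,cx,k):
    pass
for z,v,col in((.204,[.5315,-.0404,np.pi],(0,0,255)),(.114,[.5285,-.04,0],(255,0,0))):
    cv2.polylines(A,[((proj(a,rect(v,z))-[275,100]+.5)*4.6).astype(int)],True,col,1)
print(A.shape);cv2.imwrite('pics/m.png',A)
E
```

```text
[ 0.53203273 -0.04048233  0.33223072] [ 0.12020107  0.1214888  -0.22508123]
(506, 575, 3)
```

View pics/m.png

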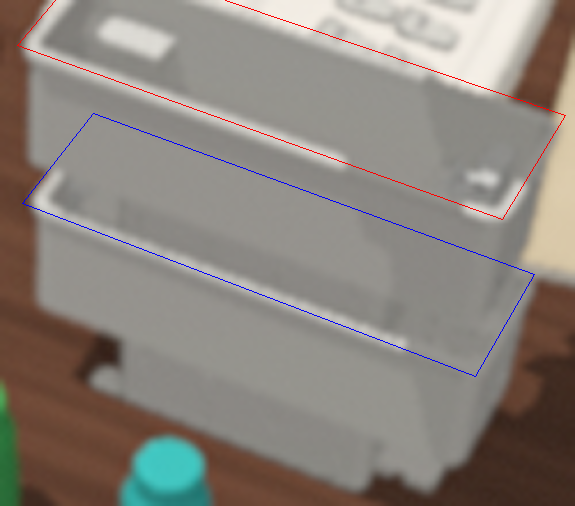

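Emit:
{"name": "apply_moves", "arguments": {
  "motion": [
    [[0.04,0,-0.03],[0,0,0]],
    [[0.04,0,-0.04],[0,0,0]],
    [[0.005,0,-0.04],[0,0,0]],
    [[0,0,-0.014],[0,0,0]],
    [[0,0,0],[0,0,0]]
  ],
  "grip": 0.055
}}

```text
time: 31.78
tool_pos: [0.6157, -0.0407, 0.2062]
orientation: [1.0, -0.001, -0.001, 0.0]
wrist_force: [0.4, -0.2, 0.8]
grip_width: 0.646
```

Emit:
{"name": "apply_moves", "arguments": {
  "motion": [
    [[0,0,-0.002],[0,0,0]],
    [[0,0,-0.002],[0,0,0]],
    [[0,0,0],[0,0,0]]
  ]
}}

```text
time: 32.15
tool_pos: [0.6164, -0.0402, 0.203]
orientation: [1.0, -0.0, 0.0, -0.0]
wrist_force: [-0.4, 0.4, 0.1]
grip_width: 0.645
```

Emit:
{"name": "apply_moves", "arguments": {
  "motion": [
    [[0,0,-0.0015],[0,0,0]],
    [[0,0,-0.0015],[0,0,0]],
    [[0,0,0],[0,0,0]]
  ]
}}

```text
time: 32.52
tool_pos: [0.6166, -0.0405, 0.1999]
orientation: [1.0, -0.0, 0.0, -0.0]
wrist_force: [0.0, 1.2, 7.3]
grip_width: 0.641
```

Emit:
{"name": "apply_moves", "arguments": {
  "motion": [
    [[0,0,-0.0008],[0,0,0]],
    [[0,0,0],[0,0,0]]
  ]
}}

```text
time: 32.78
tool_pos: [0.6171, -0.0406, 0.1997]
orientation: [1.0, -0.0, 0.001, -0.0]
wrist_force: [-1.1, -0.1, 12.6]
grip_width: 0.646
```

Emit:
{"name": "apply_moves", "arguments": {
  "motion": [
    [[0,0,0.03],[0,0,0]],
    [[-0.055,0,0],[0,0,0]],
    [[-0.06,0,0],[0,0,0]],
    [[-0.054,0,0],[0,0,0]],
    [[0,0,-0.025],[0,0,0]],
    [[0,0,0],[0,0,0]]
  ]
}}

```text
time: 33.52
tool_pos: [0.4467, -0.0399, 0.2032]
orientation: [1.0, 0.0, -0.001, -0.0]
wrist_force: [0.7, -0.2, -0.2]
grip_width: 0.645
```

Emit:
{"name": "apply_moves", "arguments": {
  "motion": [
    [[0,0,-0.002],[0,0,0]],
    [[0,0,-0.001],[0,0,0]],
    [[0,0,0],[0,0,0]]
  ]
}}

```text
time: 33.9
tool_pos: [0.4475, -0.0409, 0.2006]
orientation: [1.0, -0.001, -0.0, 0.0]
wrist_force: [0.5, -0.6, 0.3]
grip_width: 0.638
```

Emit:
{"name": "apply_moves", "arguments": {
  "motion": [
    [[0,0,-0.0008],[0,0,0]],
    [[0,0,0],[0,0,0]]
  ]
}}

```text
time: 34.15
tool_pos: [0.4475, -0.0407, 0.2]
orientation: [1.0, -0.0, 0.0, 0.0]
wrist_force: [-1.2, -0.1, 4.9]
grip_width: 0.644
```

Emit:
{"name": "apply_moves", "arguments": {
  "motion": [
    [[0,0,-0.0008],[0,0,0]],
    [[0,0,0],[0,0,0]]
  ]
}}

```text
time: 34.4
tool_pos: [0.4476, -0.0408, 0.1998]
orientation: [1.0, -0.001, 0.0, -0.0]
wrist_force: [-8.9, -0.1, 24.9]
grip_width: 0.647
```

Emit:
{"name": "apply_moves", "arguments": {
  "motion": [
    [[0,0,0.03],[0,0,0]],
    [[0,0,0.055],[0,0,0]],
    [[0,0,0.055],[0,0,0]],
    [[-0.02,0.05,0.02],[0,0,0]],
    [[-0.02,0.05,0],[0,0,0]],
    [[0,0.05,0],[0,0,0]],
    [[0,0,0],[0,0,0]]
  ]
}}

```text
time: 35.28
tool_pos: [0.4068, 0.1125, 0.3589]
orientation: [1.0, 0.002, 0.0, 0.001]
wrist_force: [0.1, -0.5, -0.3]
grip_width: 0.647
```

```bash
python3 - <<'E'
from h import *
a=cam('scene');b=cam('top')
A=a['img'][90:330,110:420];B=b['img'][120:300,150:420]
A=cv2.resize(A,None,fx=1.8,fy=1.8);print(A.shape);cv2.imwrite('pics/n.png',A)
E
```

```text
(432, 558, 3)
```

View pics/n.png

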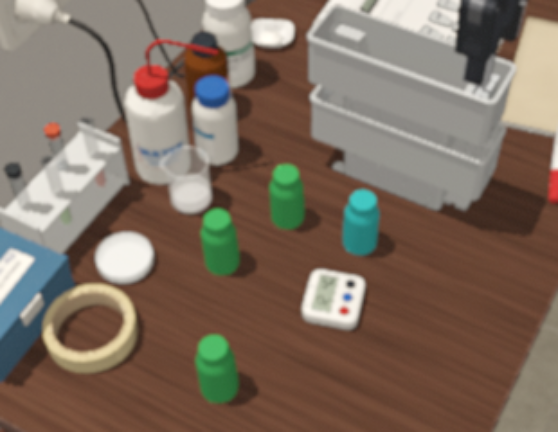

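The picture shows the crates stacked square and level at (405,100), everything else in its place, and the gripper clear. Handing in.

```bash
python3 -c "
from h import *
print(r.sign_off())"
```

```text
the job is handed in; nothing more can be done
None
```

The job is done and handed in at about 35 s of the 72 s allowed. I lifted the upper crate out and stood it aside crosswise. The small white (yellow-capped) bottle then went upright into the lower crate, and I turned the upper crate end for end and stacked it on the lower one.

- **Toe and keeper:** I slid the toe along the keeper's edge until it dropped, about 3.5 mm toward the keeper from the lower crate's middle. It then went down to a firm seat.
- **Level check:** touching the rim at both ends gave the same height within about 0.3 mm (0.1999 m at the toe end, 0.200 m at the heel end).
- **Other checks:** partway through the slide, image matching showed the lower crate had not moved. The last picture shows the crates square and level, the other things in place and the gripper clear. The largest wrist force I read was about 25 N.
- **Disagreement:** the firm seat came 3.5 to 4 mm below the edge contact, where 5 mm was expected. I took this as slack in the grip, since the rim heights agreed.
- **Picture budget:** I viewed 12 pictures, two over the budget of 10.

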